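# Kit the capacitor cans in order of size

## Task

Stand the four capacitor cans upright in the kit tray, one in each compartment, in order of size: the smallest in the compartment next to the brass ground post, then each larger one in turn, so that the largest is at the far end. Leave the heatsink, the flux tin and the solder reel where they are.

Things in the scene. Friction and masses are not known exactly. Their poses are not given: they have to be found in the camera images.
- can1_center (a point): The smallest of four loose capacitor cans: an upright cylinder with dark slate-blue sleeve, a light band down one side and a bright aluminium top; 20 mm in diameter, 24 mm high. The point is on its axis, half-way up (12 mm over its underside); z points out of its aluminium top.
- can2_center (a point): The second smallest of four loose capacitor cans: an upright cylinder with dark slate-blue sleeve, a light band down one side and a bright aluminium top; 28 mm in diameter, 34 mm high. The point is on its axis, half-way up (17 mm over its underside); z points out of its aluminium top.
- can3_center (a point): The second largest of four loose capacitor cans: an upright cylinder with dark slate-blue sleeve, a light band down one side and a bright aluminium top; 36 mm in diameter, 44 mm high. The point is on its axis, half-way up (22 mm over its underside); z points out of its aluminium top.
- can4_center (a point): The largest of four loose capacitor cans: an upright cylinder with dark slate-blue sleeve, a light band down one side and a bright aluminium top; 44 mm in diameter, 54 mm high. The point is on its axis, half-way up (27 mm over its underside); z points out of its aluminium top.
- kit_tray: Light grey kit tray with dark lining in its compartments, fixed to the worktop, 70 mm (its x) by 319 mm (its y) and 6 mm high. A row of four equal square compartments, 64 by 64 mm inside, with centres at x = 0, y = +100.5, +33.5, -33.5, -100.5 mm in the tray's frame; their floor is 2 mm above the worktop, their rims 6 mm, the rims 3 mm thick. Beyond the row at each end is a flat tab 24 mm long, 4 mm high. Origin: centre of the underside, on the worktop; z up.
- ground_post: Upright brass ground post, 11 mm thick on an 18 mm foot, 35 mm high with its tip, fixed on the tab at one end of the tray (tray x = 0, y = +147.5 or -147.5 mm; it differs from start to start). The other tab has only a flat screw. Origin: centre of the post's foot, 4 mm above the worktop.
- the_heatsink: Bystander: finned aluminium heatsink, 34 x 50 x 26 mm, lying loose; to be left where it is. Origin: centre of its underside.
- the_flux_tin: Bystander: round flux tin with yellow lid, 46 mm across, 22 mm high, loose; to be left where it is. Origin: centre of its underside.
- the_solder_reel: Bystander: white solder reel standing on its flange, 56 mm across, 45 mm high, loose; to be left where it is. Origin: centre of its underside.

How it is judged:
By the outcome, as a careful person would: the job done as asked, in the order asked, and still so for the second after the job is handed in, with the robot touching nothing.
It also fails if it takes over 104 s, if anything falls off the work surface, if the arm or the gripper's body presses on something with over 40 N, if the wrist force passes 120 N, or if a joint passes its speed limit or range.

## Robot

A 7-joint arm with a two-finger parallel gripper is mounted at the origin on a cart in front of the work surface, level with it; the furniture and walls round the work are solid. World frame = base frame: x ahead of the robot, y to its left, z up, the work surface at z = 0. Lengths are in m, angles in degrees, forces in N, time in s.
With the tool pointing down it reaches from about 0.35 to 0.9 m from the base axis. Payload 19.9 kg.
Tool frame: the origin (TCP) lies on the centre line of the jaws, within the pads' length; the fingertips stand 11 mm ahead of it and the grasp point (between the pads) lies 8 mm behind it; z points along the fingers, y is the line along which they close (so a half turn about z gives the same grasp; the last joint's range is limited). The gripper opens to 94 mm and grips with 3 to 60 N. Pads are 16 mm wide; open, the fingers measure 119 mm over their backs; the gripper's body (75 mm by 177 mm) begins 78 mm behind the grasp point.
Start: joints at [-76.175, 23.915, -0.59, 92.452, 0.269, 63.638, -3.037], TCP at [0.174, 0.6, 0.216] pointing down, gripper open.
Joint ranges: [-161.28, 161.28], [-22.2, 115.67], [-73.04, 71.86], [3.21, 147.25], [-68.34, 248.33], [10.77, 114.83], [-161.83, 161.83]. Speed limits (degrees/s): [108.29, 108.29, 136.94, 136.94, 172.46, 172.46, 172.46].

## Interface

Orientations are given as a 3x3 rotation matrix whose columns are the frame's x, y, z axes.
In Python, from plant import ctrl gives the robot as it stands.
- The arm moves only by the shell command python3 -m creep 'ROWS'. ROWS is JSON, a list of rows, each a list of 7 numbers: the shift along the tool's x, y, z in m, then the turn, a rotation vector about the tool's x, y, z in rad, then the opening, from 0 (shut) to 1 (fully open). A call has 1 to 10 rows; each row is the pose to reach, as a shift and turn from the pose commanded when the call began, along the tool's axes at that moment; what a row does not reach only later rows make up. A row lasts 1/10 s, in which the tool goes at most 50 mm and 8.59 degrees, less where a joint would pass 70% of its speed; a pose out of reach is approached as far as the arm can. A call with a gripper value outside its range is refused whole. The fingers move at their own pace and stop on an object; the grip force is fixed at half the most. Time passes only in rows, so rows that repeat a pose let the fingers close. It gives the time, the measured TCP pose, the force, the opening and the grip force at its end, in the units of the state.
- ctrl.state(): the state, without advancing time (a new reading comes with each control period).
- ctrl.capture(name): name is "scene" or "top"; returns the picture (384x512x3 uint8, red, green, blue); there is no depth.
- ctrl.calibration(name): a dict with "camera_matrix" (3x3 intrinsics, pixels), "rvec" (rotation vector, rad) and "tvec" (3), from world to camera coordinates, as OpenCV has them. Camera axes: x right, y down, z forward; pixel columns grow to the right and rows downward; lengths in m; the calibration is good to about 2 mm. A picture is of the moment at which its call begins. calibration takes no time and is no camera call.
- ctrl.sign_off(): hands the job in; it is judged then, once.
Trained networks look in the newest picture that a camera, given by its name, has taken for a name from the list of things; names that differ only in an ending like _2 or _b are one class to them, and where a whole thing is asked for, a point or a joint stands for the part that bears it (a point fixed in the world has none). Each returns a list of dicts, best first, with "confidence" (0 to 1); they miss things now and then, are a little off and sometimes report something else, mostly with a low value. They report only what shows in the picture. A call takes as long as a camera call.
- ctrl.recognise(camera, label): "uv" ([column, row] in pixels, amid what is visible of it).
- ctrl.trace(camera, label): "pixels" (384x512 bool, what is visible of it) and "uv" ([column, row] in pixels, amid what is visible of it).
- ctrl.spot_point(camera, label): "uv" ([column, row] in pixels: a listed point, or the origin of a listed thing).
The state is a dict: "time_s": time; "joints": joint angles; "joint_velocities": joint speeds; "tau": joint torques, N m; "eef_pos": TCP position; "orientation": TCP orientation; "force": force on the tool from outside, world axes, zero at the start; "wrist_torque": the same for the moment, N m; "finger_gap": opening from 0.0 (shut) to 1.0 (fully open); "gripper_force": force on a finger pad.
Only numpy, scipy, OpenCV 4.12 (cv2) and the standard library are available. Lean on these libraries where they do the work, as an engineer would, in place of code of your own. Each camera call takes 0.05 s, during which the arm holds its last target. There are 200 camera calls.

## Working session

There is one attempt and no reset: what is moved stays moved. The work goes in short steps, Python scripts to look and compute and a shell command to move; the robot and the scene stay as the last step left them, time stands still between calls to the robot, and variables do not carry over. Pictures are saved under pics/ and viewed, at most 14 in all, crops included, and the job is handed in when it is done.

```bash
ls; mkdir -p pics
cat > h.py <<'E'
import numpy as np, cv2
from plant import ctrl
def cal(n):
    c=ctrl.calibration(n); K=np.array(c["camera_matrix"],float); R=cv2.Rodrigues(np.array(c["rvec"],float))[0]; t=np.array(c["tvec"],float).ravel(); return K,R,t
def ray(n,uv,z):
    K,R,t=cal(n); d=R.T@np.linalg.inv(K)@np.array([uv[0],uv[1],1.]); o=-R.T@t
    return o+d*(z-o[2])/d[2]
def proj(n,p):
    K,R,t=cal(n); q=K@(R@np.array(p,float)+t); return q[:2]/q[2]
def save(n,f):
    im=ctrl.capture(n); cv2.imwrite(f,cv2.cvtColor(im,cv2.COLOR_RGB2BGR)); return im
E
python3 - <<'E'
from h import *
Z={'can1_center':.012,'can2_center':.017,'can3_center':.022,'can4_center':.027,'kit_tray':0,'ground_post':.004,'the_heatsink':0,'the_flux_tin':0,'the_solder_reel':0}
for n in ('scene','top'):
    save(n,f'pics/{n}0.png'); K,R,t=cal(n); print(n,'cam at',(-R.T@t).round(3))
    for l,z in Z.items():
        print(l,[(np.round(d['uv'],1).tolist(),round(d['confidence'],2),ray(n,d['uv'],z).round(4)[:2].tolist()) for d in ctrl.spot_point(n,l)[:3]])
s=ctrl.state(); print(s)
E
```

```text
pics
scene cam at [-0.115 -0.747  0.817]
can1_center []
can2_center [([324.2, 251.5], 0.53, [0.4836, -0.3131]), ([254.1, 162.2], 0.52, [0.6075, 0.124])]
can3_center [([216.5, 183.7], 0.68, [0.4346, 0.1062])]
can4_center [([189.3, 151.7], 0.56, [0.4659, 0.3128])]
kit_tray [([282.9, 219.4], 0.96, [0.4983, -0.1381])]
ground_post [([322.4, 246.1], 0.57, [0.5044, -0.2895])]
the_heatsink [([179.7, 190.8], 0.69, [0.3382, 0.1774]), ([219.0, 180.0], 0.69, [0.4679, 0.1405])]
the_flux_tin [([363.9, 274.0], 0.55, [0.5161, -0.4227])]
the_solder_reel [([293.3, 170.2], 0.56, [0.6944, 0.0175])]
top cam at [ 0.441 -0.06   1.048]
can1_center [([142.9, 144.7], 0.59, [0.6301, 0.2859])]
can2_center [([197.9, 148.5], 0.46, [0.6194, 0.1178])]
can3_center [([195.1, 204.8], 0.65, [0.4507, 0.1214]), ([140.9, 145.9], 0.32, [0.6246, 0.2885])]
can4_center [([125.2, 199.7], 0.49, [0.4627, 0.3282])]
kit_tray [([285.0, 194.9], 0.73, [0.4845, -0.1453])]
ground_post [([332.5, 189.5], 0.56, [0.5024, -0.2865])]
the_heatsink [([377.3, 179.3], 0.7, [0.535, -0.4209]), ([176.3, 243.1], 0.53, [0.3352, 0.1792]), ([141.0, 146
[... 283 characters left out ...]
), 'joint_velocities': array([ 0.10208935,  0.03189674,  0.10342493, -0.02469628,  0.02248126,
       -0.01451054, -0.0667077 ]), 'tau': array([ 1.94894659e-03, -8.51039672e+01,  6.39107712e-01, -4.26297998e+01,
       -4.87959199e-02,  1.32571193e-02,  8.15338581e-06]), 'eef_pos': array([0.17437202, 0.60015478, 0.216422  ]), 'orientation': array([[-9.60282829e-01,  2.79028474e-01, -4.92655849e-06],
       [ 2.79028472e-01,  9.60282821e-01, -1.21826444e-04],
       [-2.92621573e-05, -1.18362493e-04, -9.99999993e-01]]), 'force': array([-0.25465793, -0.34863508, -0.09821864]), 'wrist_torque': array([-0.00771493, -0.00751636, -0.00354971]), 'gripper_force': 0.0, 'finger_gap': 0.997504706378047}
```

View pics/top0.png

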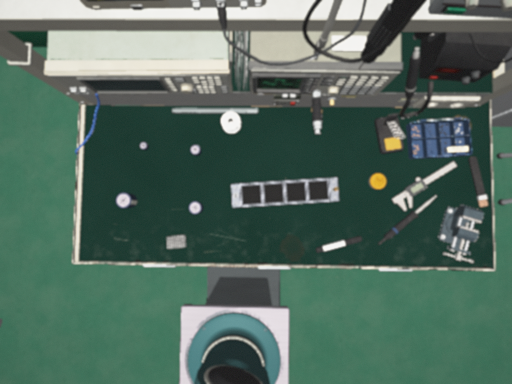

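View pics/scene0.png

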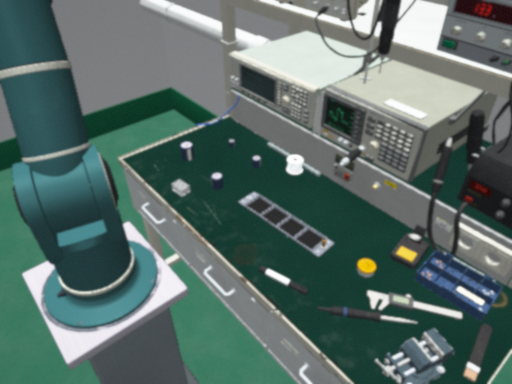

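The top view shows four cans at (143,146), (195,150), (195,208) and (123,200). The tray centre is about (285,192) and the post about (335,189). The reel is at (231,122), the tin at (378,181) and the heatsink at (176,242). I'll refine these from masks.

Run:
```python
from h import *
im=save('top','pics/top1.png'); 
K,R,t=cal('top'); print(K.round(1).tolist())
hts=dict(can1=.024,can2=.034,can3=.044,can4=.054); rad=dict(can1=.01,can2=.014,can3=.018,can4=.022)
g=im.min(2).astype(float)
for l,(u,v) in dict(can1=(143,146),can2=(195,150),can3=(195,208),can4=(123,200)).items():
    r=14; p=g[v-r:v+r+1,u-r:u+r+1]; m=(p>110).astype(np.uint8); n,lab,st,ce=cv2.connectedComponentsWithStats(m)
    i=1+np.argmax(st[1:,4]); w=np.where(cv2.dilate((lab==i).astype(np.uint8),np.ones((3,3)))>0,np.clip(p-60,0,None),0)
    yy,xx=np.mgrid[v-r:v+r+1,u-r:u+r+1]; c=((w*xx).sum()/w.sum(),(w*yy).sum()/w.sum())
    print(l,st[i,4],np.round(c,2),ray('top',c,hts[l])[:2].round(4))
for n in('top','scene'):
    if n=='scene': ctrl.capture(n)
    d=ctrl.trace(n,'kit_tray')[0]; m=d['pixels'].astype(np.uint8); ys,xs=np.nonzero(m)
    P=np.array([ray(n,(x,y),.004)[:2] for x,y in zip(xs,ys)],np.float32)
    q=cv2.minAreaRect(P); print(n,'tray',d['confidence'],q,P.mean(0)); print(cv2.boxPoints(q).round(4).tolist())
    for l in ('can1','can2','can3','can4'):
        for d in ctrl.trace(n,l+'_center')[:3]:
            ys,xs=np.nonzero(d['pixels']); print(n,l,round(d['confidence'],2),len(xs),np.round(d['uv'],1), ray(n,(xs.mean(),ys.mean()),hts[l]/2)[:2].round(4))
a=cv2.cvtColor(im,cv2.COLOR_RGB2BGR)[110:250,110:350]; cv2.imwrite('pics/c1.png',cv2.resize(a,None,fx=3.3,fy=3.3,interpolation=2))
```

```text
[[348.1, 0.0, 248.8], [0.0, 348.1, 188.2], [0.0, 0.0, 1.0]]
can1 39 [142.78 145.13] [0.6266 0.2822]
can2 74 [194.72 149.18] [0.6143 0.1243]
can3 117 [194.58 207.29] [0.4433 0.1188]
can4 176 [123.1  199.92] [0.4614 0.324 ]
top tray 0.84 ((0.49276041984558105, -0.14251437783241272), (0.07189831137657166, 0.3187420666217804), 4.250773906707764) [ 0.491882   -0.14281611]
[[0.44510000944137573, 0.013799999840557575], [0.46869999170303345, -0.30410000681877136], [0.5404000282287598, -0.298799991607666], [0.5167999863624573, 0.019099999219179153]]
top can1 0.58 78 [193.9 150.4] [0.614 0.126]
top can1 0.38 24 [141.  142.9] [0.6265 0.2835]
top can2 0.62 84 [193.1 149.7] [0.6141 0.126 ]
top can3 0.7 141 [194.3 209.9] [0.4426 0.1201]
top can4 0.68 242 [126.8 199.7] [0.4612 0.3255]
scene tray 0.85 ((0.4940515160560608, -0.14813849329948425), (0.07932059466838837, 0.3187536597251892), 4.216639995574951) [ 0.49355525 -0.16138028]
[[0.44279998540878296, 0.007899999618530273], [0.46619999408721924, -0.3100000023841858], [0.5453000068664551, -0.3041999936103821], [0.5218999981880188, 0.013700000010430813]]
scene can2 0.55 86 [255.7 162.2] [0.6156 0.1217]
scene can3 0.71 169 [217.9 182.7] [0.4449 0.1176]
scene can4 0.73 222 [189.1 147.5] [0.4629 0.3223]
```

View pics/c1.png

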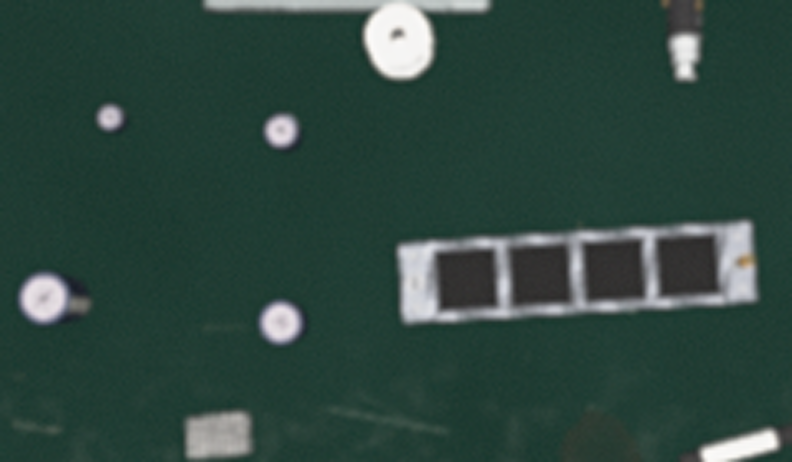

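```bash
cat >> h.py <<'E'
YAW=4.25
def go(x,y,z,yaw=YAW):
    s=ctrl.state(); R=np.array(s['orientation']); p=np.array(s['eef_pos']); a=np.radians(yaw)
    Y=np.array([np.cos(a),np.sin(a),0]); Z=np.array([0,0,-1.]); T=np.c_[np.cross(Y,Z),Y,Z]
    rv=cv2.Rodrigues(R.T@T)[0].ravel(); print('t',round(s['time_s'],2),'shift',(R.T@(np.array([x,y,z])-p)).round(4),'turn',rv.round(4),'pos',p.round(4),'gap',round(s['finger_gap'],3),'F',np.round(s['force'],1))
E
python3 -c "
from h import *
go(.4618,.3235,.14)"
```

```text
t 1.6 shift [-0.3532 -0.1854  0.0764] turn [-1.0000e-04  1.0000e-04  1.2138e+00] pos [0.1744 0.6001 0.2164] gap 1.001 F [-0.1 -0.1 -0.3]
```

```bash
R='' ; python3 -m creep '[[-0.353,-0.185,0.076,0,0,1.214,1],[-0.353,-0.185,0.076,0,0,1.214,1],[-0.353,-0.185,0.076,0,0,1.214,1],[-0.353,-0.185,0.076,0,0,1.214,1],[-0.353,-0.185,0.076,0,0,1.214,1],[-0.353,-0.185,0.076,0,0,1.214,1],[-0.353,-0.185,0.076,0,0,1.214,1],[-0.353,-0.185,0.076,0,0,1.214,1],[-0.353,-0.185,0.076,0,0,1.214,1],[-0.353,-0.185,0.076,0,0,1.214,1]]'; python3 -c "
from h import *
go(.4618,.3235,.030)"
```

```text
time_s: 2.6
eef_pos: [0.4626, 0.3228, 0.1402]
orientation: [[-0.072, 0.997, -0.0], [0.997, 0.072, -0.001], [-0.001, -0.0, -1.0]]
force: [-0.1, 1.3, 0.2]
finger_gap: 1.001
gripper_force: 0.0
t 2.6 shift [ 0.0008 -0.0007  0.1102] turn [-0.0001  0.0008 -0.0025] pos [0.4626 0.3228 0.1402] gap 1.001 F [-0.1  1.3  0.2]
```

```bash
python3 -m creep '[[0,0,0.04,0,0,0,1],[0,0,0.075,0,0,0,1],[0,0,0.1,0,0,0,1],[0,0,0.11,0,0,0,1],[0,0,0.11,0,0,0,1],[0,0,0.11,0,0,0,0.3],[0,0,0.11,0,0,0,0.3],[0,0,0.11,0,0,0,0.3],[0,0,0.11,0,0,0,0.3],[0,0,0.11,0,0,0,0.3]]'; python3 -c "
from h import *
go(.4854,-.0423,.10)"
```

```text
time_s: 3.6
eef_pos: [0.4618, 0.3241, 0.0308]
orientation: [[-0.074, 0.997, 0.0], [0.997, 0.074, 0.0], [0.0, 0.0, -1.0]]
force: [-0.1, 0.1, -0.4]
finger_gap: 0.61
gripper_force: 0.0
t 3.6 shift [-0.3671 -0.0036 -0.0693] turn [ 0.0003 -0.0003 -0.0001] pos [0.4618 0.3241 0.0308] gap 0.61 F [-0.1  0.1 -0.4]
```

```bash
python3 -m creep '[[0,0,0,0,0,0,0],[0,0,0,0,0,0,0],[0,0,0,0,0,0,0],[0,0,0,0,0,0,0],[0,0,-0.01,0,0,0,0],[0,0,-0.03,0,0,0,0],[0,0,-0.06,0,0,0,0],[0,0,-0.08,0,0,0,0],[-0.02,0,-0.08,0,0,0,0],[-0.06,0,-0.08,0,0,0,0]]'; python3 -c "
from h import *
go(.4854,-.0423,.10)"
```

```text
time_s: 4.6
eef_pos: [0.466, 0.2661, 0.1116]
orientation: [[-0.078, 0.997, 0.001], [0.997, 0.078, 0.002], [0.002, 0.001, -1.0]]
force: [0.4, -1.7, -1.9]
finger_gap: 0.466
gripper_force: 30.0
t 4.6 shift [-0.3089 -0.0048  0.0111] turn [ 0.0015 -0.0016  0.0039] pos [0.466  0.2661 0.1116] gap 0.466 F [ 0.4 -1.7 -1.9]
```

```bash
python3 -m creep '[[-0.04,0,0,0,0,0,0],[-0.08,-0.001,0,0,0,0,0],[-0.12,-0.001,0,0,0,0,0],[-0.16,-0.002,0,0,0,0,0],[-0.2,-0.002,0.01,0,0,0,0],[-0.24,-0.003,0.02,0,0,0,0],[-0.28,-0.003,0.03,0,0,0,0],[-0.3,-0.004,0.04,0,0,0,0],[-0.307,-0.004,0.05,0,0,0,0],[-0.307,-0.004,0.05,0,0,0,0]]'; python3 -c "
from h import *
go(.4854,-.0423,.0328)"
```

```text
time_s: 5.6
eef_pos: [0.4843, -0.0427, 0.0598]
orientation: [[-0.073, 0.997, -0.001], [0.997, 0.073, -0.0], [-0.0, -0.001, -1.0]]
force: [0.6, 1.1, -1.0]
finger_gap: 0.463
gripper_force: 30.0
t 5.6 shift [0.0004 0.0011 0.027 ] turn [-0.0014  0.0001 -0.0015] pos [ 0.4843 -0.0427  0.0598] gap 0.463 F [ 0.6  1.1 -1. ]
```

```bash
python3 -m creep '[[0,0.001,0.01,0,0,0,0],[0,0.001,0.018,0,0,0,0],[0,0.001,0.023,0,0,0,0],[0,0.001,0.026,0,0,0,0],[0,0.001,0.0265,0,0,0,0],[0,0.001,0.0265,0,0,0,0],[0,0.001,0.0265,0,0,0,0.62],[0,0.001,0.0265,0,0,0,0.62],[0,0.001,0.0265,0,0,0,0.62],[0,0.001,0.0265,0,0,0,0.62]]'; python3 -c "
from h import *
go(.443,.119,.11)"
```

```text
time_s: 6.6
eef_pos: [0.486, -0.0422, 0.0341]
orientation: [[-0.074, 0.997, 0.0], [0.997, 0.074, -0.0], [-0.0, 0.0, -1.0]]
force: [-1.2, 0.8, 0.6]
finger_gap: 0.618
gripper_force: 0.0
t 6.6 shift [ 0.1639 -0.0309 -0.0759] turn [ 0.0003  0.     -0.0001] pos [ 0.486  -0.0422  0.0341] gap 0.618 F [-1.2  0.8  0.6]
```

```bash
python3 -m creep '[[0,0,-0.03,0,0,0,0.62],[0,0,-0.06,0,0,0,0.7],[0.03,-0.006,-0.075,0,0,0,0.8],[0.07,-0.014,-0.075,0,0,0,0.9],[0.11,-0.022,-0.075,0,0,0,0.9],[0.15,-0.03,-0.075,0,0,0,0.9],[0.164,-0.03,-0.075,0,0,0,0.9],[0.164,-0.03,-0.075,0,0,0,0.9]]'
python3 - <<'E'
from h import *
im=save('top','pics/t2.png'); cv2.imwrite('pics/c2.png',cv2.resize(cv2.cvtColor(im,cv2.COLOR_RGB2BGR)[110:250,110:350],None,fx=3,fy=3))
go(.4436,.1188,.024)
E
```

```text
time_s: 7.4
eef_pos: [0.4435, 0.1213, 0.1091]
orientation: [[-0.078, 0.997, 0.0], [0.997, 0.078, 0.0], [0.0, 0.0, -1.0]]
force: [0.2, 0.2, 0.1]
finger_gap: 0.899
gripper_force: 0.0
t 7.45 shift [-0.0008 -0.0002  0.085 ] turn [0.0001 0.     0.0015] pos [0.4438 0.1196 0.109 ] gap 0.901 F [-0.1 -1.3 -0.3]
```

View pics/c2.png

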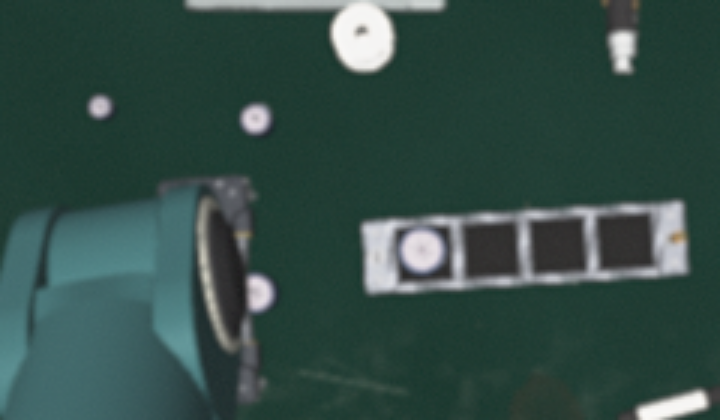

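The largest can stands upright in the compartment farthest from the post, with its top at crop (422,250). The post is at (677,238). Next is can3.

```bash
python3 -m creep '[[0,0,0.04,0,0,0,0.9],[0,0,0.065,0,0,0,0.8],[0,0,0.08,0,0,0,0.7],[0,0,0.085,0,0,0,0.6],[0,0,0.085,0,0,0,0.2],[0,0,0.085,0,0,0,0],[0,0,0.085,0,0,0,0],[0,0,0.085,0,0,0,0],[0,0,0.085,0,0,0,0],[0,0,0.085,0,0,0,0]]'; python3 -m creep '[[0,0,0,0,0,0,0],[0,0,0,0,0,0,0],[0,0,-0.02,0,0,0,0],[0,0,-0.05,0,0,0,0],[0,0,-0.08,0,0,0,0],[0,0,-0.09,0,0,0,0],[0,0,-0.09,0,0,0,0]]'; python3 -c "
from h import *
go(.4903,-.1091,.11)"
```

```text
time_s: 8.45
eef_pos: [0.4443, 0.1192, 0.0247]
orientation: [[-0.074, 0.997, 0.001], [0.997, 0.074, 0.0], [0.0, 0.001, -1.0]]
force: [-1.5, -1.7, 9.5]
finger_gap: 0.376
gripper_force: 30.0
time_s: 9.15
eef_pos: [0.4445, 0.1196, 0.1151]
orientation: [[-0.074, 0.997, 0.002], [0.997, 0.074, 0.001], [0.001, 0.002, -1.0]]
force: [0.0, -0.3, -0.9]
finger_gap: 0.375
gripper_force: 30.0
t 9.15 shift [-0.2315  0.0287  0.0049] turn [ 0.0025 -0.0013  0.0003] pos [0.4445 0.1196 0.1151] gap 0.375 F [ 0.  -0.3 -0.9]
```

```bash
python3 -m creep '[[-0.04,0.006,0,0,0,0,0],[-0.08,0.011,0,0,0,0,0],[-0.12,0.016,0,0,0,0,0],[-0.16,0.021,0,0,0,0,0],[-0.2,0.026,0,0,0,0,0],[-0.225,0.029,0.005,0,0,0,0],[-0.232,0.029,0.02,0,0,0,0],[-0.232,0.029,0.04,0,0,0,0],[-0.232,0.029,0.055,0,0,0,0],[-0.232,0.029,0.055,0,0,0,0]]'; python3 -c "
from h import *
go(.4903,-.1091,.0274)"
```

```text
time_s: 10.15
eef_pos: [0.4881, -0.1101, 0.0562]
orientation: [[-0.074, 0.997, -0.005], [0.997, 0.074, -0.0], [0.0, -0.005, -1.0]]
force: [-0.5, 0.7, -0.4]
finger_gap: 0.379
gripper_force: 30.0
t 10.15 shift [0.0008 0.0024 0.0288] turn [-0.0046 -0.0002 -0.0004] pos [ 0.4881 -0.1101  0.0562] gap 0.379 F [-0.5  0.7 -0.4]
```

```bash
python3 -m creep '[[0,0.002,0.01,0,0,0,0],[0,0.002,0.02,0,0,0,0],[0,0.002,0.027,0,0,0,0],[0,0.002,0.031,0,0,0,0],[0,0.002,0.0322,0,0,0,0],[0,0.002,0.0322,0,0,0,0],[0,0.002,0.0322,0,0,0,0.53],[0,0.002,0.0322,0,0,0,0.53],[0,0.002,0.0322,0,0,0,0.53],[0,0.002,0.0322,0,0,0,0.53]]'; python3 -c "
from h import *
go(.6148,.124,.11)"
```

```text
time_s: 11.15
eef_pos: [0.4919, -0.11, 0.0268]
orientation: [[-0.074, 0.997, 0.0], [0.997, 0.074, -0.0], [-0.0, 0.0, -1.0]]
force: [-0.2, -0.7, 0.5]
finger_gap: 0.528
gripper_force: 0.0
t 11.15 shift [ 0.2242  0.1398 -0.0832] turn [ 0.0001  0.0001 -0.0002] pos [ 0.4919 -0.11    0.0268] gap 0.528 F [-0.2 -0.7  0.5]
```

```bash
python3 -m creep '[[0,0,-0.03,0,0,0,0.53],[0,0,-0.06,0,0,0,0.6],[0.02,0.012,-0.083,0,0,0,0.7],[0.055,0.034,-0.083,0,0,0,0.7],[0.09,0.056,-0.083,0,0,0,0.7],[0.125,0.078,-0.083,0,0,0,0.7],[0.16,0.1,-0.083,0,0,0,0.7],[0.195,0.122,-0.083,0,0,0,0.7],[0.224,0.14,-0.083,0,0,0,0.7],[0.224,0.14,-0.083,0,0,0,0.7]]';  python3 -m creep '[[0,0,0,0,0,0,0.7],[0,0,0,0,0,0,0.7]]'; python3 -c "
from h import *
go(.6148,.124,.020)"
```

```text
time_s: 12.15
eef_pos: [0.6159, 0.129, 0.1092]
orientation: [[-0.08, 0.997, 0.0], [0.997, 0.08, 0.001], [0.001, 0.0, -1.0]]
force: [-0.1, -0.5, 0.9]
finger_gap: 0.703
gripper_force: 0.0
time_s: 12.35
eef_pos: [0.6147, 0.1226, 0.1097]
orientation: [[-0.073, 0.997, -0.0], [0.997, 0.073, -0.001], [-0.001, -0.0, -1.0]]
force: [0.0, -0.1, 0.5]
finger_gap: 0.7
gripper_force: 0.0
t 12.35 shift [0.0014 0.0003 0.0897] turn [-0.0004  0.0006 -0.0013] pos [0.6147 0.1226 0.1097] gap 0.7 F [ 0.  -0.1  0.5]
```

```bash
python3 -m creep '[[0,0,0.04,0,0,0,0.7],[0,0,0.065,0,0,0,0.7],[0,0,0.082,0,0,0,0.65],[0,0,0.09,0,0,0,0.6],[0,0,0.09,0,0,0,0.4],[0,0,0.09,0,0,0,0],[0,0,0.09,0,0,0,0],[0,0,0.09,0,0,0,0],[0,0,0.09,0,0,0,0],[0,0,0.09,0,0,0,0]]'; python3 -m creep '[[0,0,0,0,0,0,0],[0,0,0,0,0,0,0],[0,0,-0.02,0,0,0,0],[0,0,-0.05,0,0,0,0],[0,0,-0.08,0,0,0,0],[0,0,-0.09,0,0,0,0],[0,0,-0.09,0,0,0,0],[0,0,-0.09,0,0,0,0]]'; python3 -c "
from h import *
go(.4953,-.1759,.11)"
```

```text
time_s: 13.35
eef_pos: [0.6154, 0.1239, 0.0206]
orientation: [[-0.074, 0.997, 0.001], [0.997, 0.074, 0.0], [0.0, 0.001, -1.0]]
force: [-1.2, 0.2, 7.3]
finger_gap: 0.293
gripper_force: 30.0
time_s: 14.15
eef_pos: [0.6145, 0.1239, 0.1089]
orientation: [[-0.074, 0.997, -0.001], [0.997, 0.074, -0.0], [-0.0, -0.001, -1.0]]
force: [0.7, 0.2, -0.4]
finger_gap: 0.293
gripper_force: 30.0
t 14.15 shift [-0.2901 -0.1411 -0.0009] turn [-0.0008  0.0001  0.    ] pos [0.6145 0.1239 0.1089] gap 0.293 F [ 0.7  0.2 -0.4]
```

```bash
python3 -m creep '[[-0.036,-0.018,0,0,0,0,0],[-0.072,-0.035,0,0,0,0,0],[-0.108,-0.053,0,0,0,0,0],[-0.144,-0.07,0,0,0,0,0],[-0.18,-0.088,0,0,0,0,0],[-0.216,-0.105,0,0,0,0,0],[-0.252,-0.123,0,0,0,0,0],[-0.28,-0.136,0,0,0,0,0],[-0.29,-0.141,0,0,0,0,0],[-0.29,-0.141,0.02,0,0,0,0]]'; python3 -m creep '[[0,0,0.02,0,0,0,0],[0,0,0.04,0,0,0,0],[0,0,0.04,0,0,0,0],[0,0,0.04,0,0,0,0]]';  python3 -c "
from h import *
go(.4953,-.1759,.0228)"
```

```text
time_s: 15.15
eef_pos: [0.4958, -0.1777, 0.0903]
orientation: [[-0.071, 0.997, 0.002], [0.997, 0.071, -0.001], [-0.001, 0.002, -1.0]]
force: [0.3, 1.7, -0.1]
finger_gap: 0.292
gripper_force: 30.0
time_s: 15.55
eef_pos: [0.4955, -0.1756, 0.0495]
orientation: [[-0.074, 0.997, -0.001], [0.997, 0.074, -0.0], [0.0, -0.001, -1.0]]
force: [0.5, -0.5, -0.1]
finger_gap: 0.292
gripper_force: 30.0
t 15.55 shift [-0.0003 -0.0002  0.0267] turn [-0.0014 -0.0001  0.0001] pos [ 0.4955 -0.1756  0.0495] gap 0.292 F [ 0.5 -0.5 -0.1]
```

```bash
python3 -m creep '[[0,0,0.012,0,0,0,0],[0,0,0.021,0,0,0,0],[0,0,0.025,0,0,0,0],[0,0,0.0268,0,0,0,0],[0,0,0.0268,0,0,0,0],[0,0,0.0268,0,0,0,0],[0,0,0.0268,0,0,0,0.45],[0,0,0.0268,0,0,0,0.45],[0,0,0.0268,0,0,0,0.45],[0,0,0.0268,0,0,0,0.45]]'; python3 -c "
from h import *
go(.6268,.2824,.11)"
```

```text
time_s: 16.55
eef_pos: [0.4958, -0.1759, 0.023]
orientation: [[-0.074, 0.997, 0.0], [0.997, 0.074, -0.0], [-0.0, 0.0, -1.0]]
force: [-0.6, -0.9, -0.1]
finger_gap: 0.45
gripper_force: 0.0
t 16.55 shift [ 0.4473  0.1645 -0.087 ] turn [ 0.0001  0.0001 -0.0002] pos [ 0.4958 -0.1759  0.023 ] gap 0.45 F [-0.6 -0.9 -0.1]
```

```bash
python3 -m creep '[[0,0,-0.03,0,0,0,0.45],[0,0,-0.06,0,0,0,0.45],[0.02,0.007,-0.087,0,0,0,0.55],[0.06,0.022,-0.087,0,0,0,0.6],[0.1,0.037,-0.087,0,0,0,0.6],[0.14,0.051,-0.087,0,0,0,0.6],[0.18,0.066,-0.087,0,0,0,0.6],[0.22,0.081,-0.087,0,0,0,0.6],[0.26,0.096,-0.087,0,0,0,0.6],[0.3,0.11,-0.087,0,0,0,0.6]]';  python3 -m creep '[[0.04,0.015,0,0,0,0,0.6],[0.08,0.03,0,0,0,0,0.6],[0.12,0.044,0,0,0,0,0.6],[0.14,0.051,0,0,0,0,0.6],[0.147,0.054,0,0,0,0,0.6],[0.147,0.054,0,0,0,0,0.6],[0.147,0.054,0,0,0,0,0.6],[0.147,0.054,0,0,0,0,0.6]]'
python3 - <<'E'
from h import *
im=save('top','pics/t3.png'); cv2.imwrite('pics/c3.png',cv2.resize(cv2.cvtColor(im,cv2.COLOR_RGB2BGR)[110:250,110:350],None,fx=3,fy=3))
go(.6268,.2824,.0165)
E
```

```text
time_s: 17.55
eef_pos: [0.5836, 0.1333, 0.11]
orientation: [[-0.074, 0.997, 0.0], [0.997, 0.074, -0.0], [-0.0, 0.0, -1.0]]
force: [0.3, -1.3, 0.1]
finger_gap: 0.602
gripper_force: 0.0
time_s: 18.35
eef_pos: [0.6265, 0.2803, 0.1102]
orientation: [[-0.072, 0.997, 0.0], [0.997, 0.072, -0.0], [-0.0, 0.0, -1.0]]
force: [-0.5, 0.0, -0.6]
finger_gap: 0.6
gripper_force: 0.0
t 18.4 shift [0.0019 0.0004 0.0938] turn [ 0.0001  0.0003 -0.0019] pos [0.6265 0.2805 0.1103] gap 0.6 F [ 0.1  0.2 -0.5]
```

View pics/c3.png

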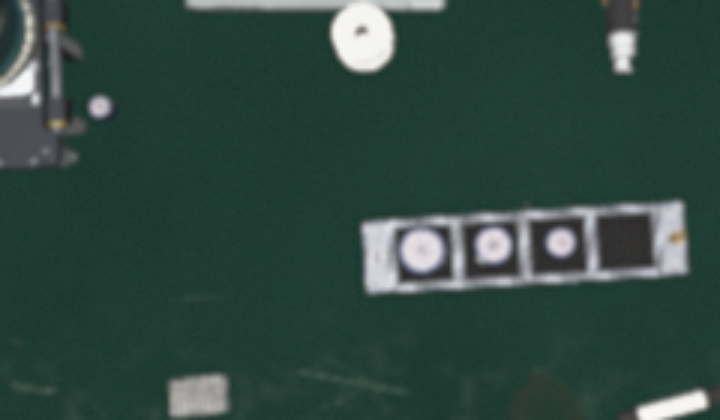

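Cans 4, 3 and 2 stand in order at crop (422,250), (493,245) and (560,243), leaving only the compartment by the post empty. Can1 is still at (100,107).

```bash
python3 -m creep '[[0.001,0,0.04,0,0,0,0.6],[0.001,0,0.07,0,0,0,0.6],[0.001,0,0.087,0,0,0,0.5],[0.001,0,0.094,0,0,0,0.4],[0.001,0,0.094,0,0,0,0.3],[0.001,0,0.094,0,0,0,0],[0.001,0,0.094,0,0,0,0],[0.001,0,0.094,0,0,0,0],[0.001,0,0.094,0,0,0,0],[0.001,0,0.094,0,0,0,0]]'; python3 -m creep '[[0,0,0,0,0,0,0],[0,0,-0.02,0,0,0,0],[0,0,-0.05,0,0,0,0],[0,0,-0.08,0,0,0,0],[0,0,-0.094,0,0,0,0],[0,0,-0.094,0,0,0,0],[0,0,-0.094,0,0,0,0]]'; python3 -c "
from h import *
go(.5002,-.2427,.11)"
```

```text
time_s: 19.4
eef_pos: [0.627, 0.2833, 0.0173]
orientation: [[-0.074, 0.997, 0.002], [0.997, 0.074, 0.001], [0.001, 0.002, -1.0]]
force: [-1.0, -1.2, 8.7]
finger_gap: 0.203
gripper_force: 30.0
time_s: 20.1
eef_pos: [0.6258, 0.2831, 0.1093]
orientation: [[-0.074, 0.997, -0.001], [0.997, 0.074, -0.0], [-0.0, -0.001, -1.0]]
force: [0.1, 0.0, -1.0]
finger_gap: 0.206
gripper_force: 30.0
t 20.1 shift [-0.5151 -0.1643 -0.0006] turn [-0.0005  0.0001  0.    ] pos [0.6258 0.2831 0.1093] gap 0.206 F [ 0.1  0.  -1. ]
```

```bash
python3 -m creep '[[-0.035,-0.011,0,0,0,0,0],[-0.075,-0.024,0,0,0,0,0],[-0.115,-0.037,0,0,0,0,0],[-0.155,-0.049,0,0,0,0,0],[-0.195,-0.062,0,0,0,0,0],[-0.235,-0.075,0,0,0,0,0],[-0.275,-0.088,0,0,0,0,0],[-0.315,-0.1,0,0,0,0,0],[-0.355,-0.113,0,0,0,0,0],[-0.395,-0.126,0,0,0,0,0]]'; python3 -m creep '[[-0.04,-0.013,0,0,0,0,0],[-0.08,-0.025,0,0,0,0,0],[-0.105,-0.034,0,0,0,0,0],[-0.12,-0.038,0.01,0,0,0,0],[-0.12,-0.038,0.03,0,0,0,0],[-0.12,-0.038,0.05,0,0,0,0],[-0.12,-0.038,0.065,0,0,0,0],[-0.12,-0.038,0.065,0,0,0,0],[-0.12,-0.038,0.065,0,0,0,0]]';  python3 -c "
from h import *
go(.5002,-.2427,.0193)"
```

```text
time_s: 21.1
eef_pos: [0.5284, -0.1216, 0.1087]
orientation: [[-0.074, 0.997, -0.002], [0.997, 0.074, -0.0], [0.0, -0.002, -1.0]]
force: [0.9, -0.3, -0.1]
finger_gap: 0.208
gripper_force: 30.0
time_s: 22.0
eef_pos: [0.5006, -0.2426, 0.0448]
orientation: [[-0.074, 0.997, -0.001], [0.997, 0.074, -0.0], [0.0, -0.001, -1.0]]
force: [0.1, 0.2, -0.2]
finger_gap: 0.203
gripper_force: 30.0
t 22.0 shift [-0.     -0.0003  0.0255] turn [-0.0009 -0.     -0.0001] pos [ 0.5006 -0.2426  0.0448] gap 0.203 F [ 0.1  0.2 -0.2]
```

```bash
python3 -m creep '[[0,0,0.012,0,0,0,0],[0,0,0.02,0,0,0,0],[0,0,0.024,0,0,0,0],[0,0,0.0257,0,0,0,0],[0,0,0.0257,0,0,0,0],[0,0,0.0257,0,0,0,0],[0,0,0.0257,0,0,0,0.33],[0,0,0.0257,0,0,0,0.33],[0,0,0.0257,0,0,0,0.33]]'; python3 -m creep '[[0,0,0,0,0,0,0.33],[0,0,-0.03,0,0,0,0.33],[0,0,-0.07,0,0,0,0.33],[0,0,-0.11,0,0,0,0.4],[0.04,0,-0.12,0,0,0,0.5],[0.09,0,-0.12,0,0,0,0.5],[0.14,0,-0.12,0,0,0,0.5],[0.19,0,-0.12,0,0,0,0.5],[0.24,0,-0.12,0,0,0,0.5],[0.29,0,-0.12,0,0,0,0.5]]'; python3 -m creep '[[0.04,0,0,0,0,0,0.5],[0.08,0,0,0,0,0,0.5],[0.08,0,0,0,0,0,0.5],[0.08,0,0,0,0,0,0.5]]';python3 - <<'E'
from h import *
im=save('top','pics/t4.png'); a=cv2.resize(cv2.cvtColor(im,cv2.COLOR_RGB2BGR)[110:210,220:400],None,fx=4,fy=4)
cv2.imwrite('pics/c4.png',a)
im=save('scene','pics/s4.png'); cv2.imwrite('pics/c5.png',cv2.resize(cv2.cvtColor(im,cv2.COLOR_RGB2BGR)[140:290,160:400],None,fx=3,fy=3))
E
```

```text
time_s: 22.9
eef_pos: [0.5008, -0.2427, 0.0193]
orientation: [[-0.074, 0.997, 0.0], [0.997, 0.074, -0.0], [-0.0, 0.0, -1.0]]
force: [-0.7, -0.4, 0.4]
finger_gap: 0.326
gripper_force: 0.0
time_s: 23.9
eef_pos: [0.4788, 0.0485, 0.1395]
orientation: [[-0.074, 0.997, 0.001], [0.997, 0.074, 0.0], [0.0, 0.001, -1.0]]
force: [2.1, -0.7, -0.3]
finger_gap: 0.499
gripper_force: 0.0
time_s: 24.3
eef_pos: [0.4733, 0.1267, 0.1392]
orientation: [[-0.076, 0.997, -0.0], [0.997, 0.076, -0.0], [-0.0, -0.0, -1.0]]
force: [0.4, -0.2, 1.1]
finger_gap: 0.5
gripper_force: 0.0
```

View pics/c4.png

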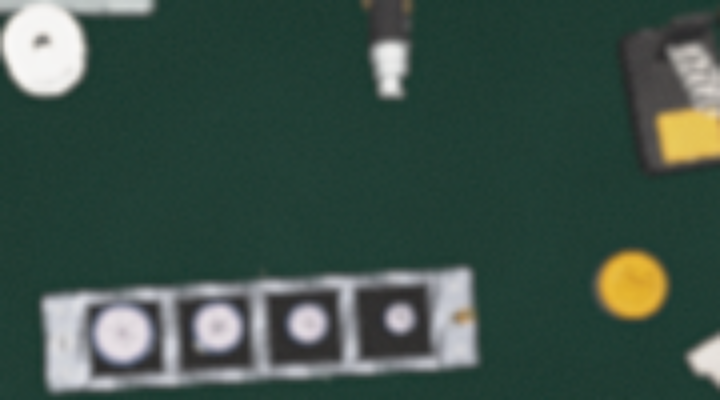

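View pics/c5.png

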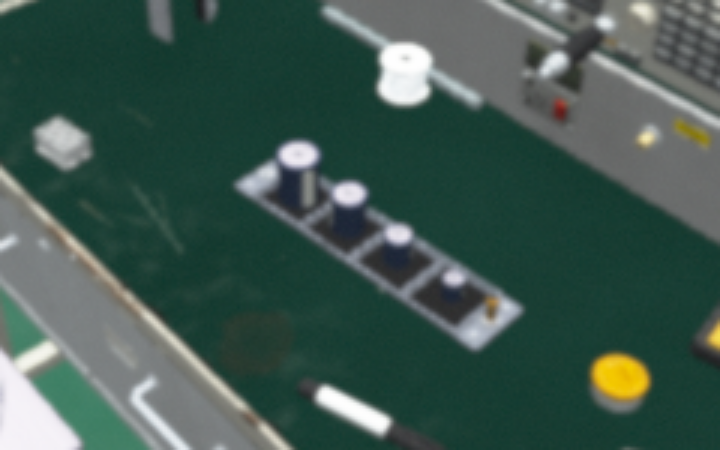

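The top crop shows the cans from smallest at (400,319) to largest at (123,332), with the post at (463,316). The scene crop shows all four upright in their compartments, and the heatsink, tin and reel where they were.

```bash
python3 -c "
from plant import ctrl
print(ctrl.sign_off())"
```

```text
the job is handed in; nothing more can be done
None
```

All four cans stand upright in the kit tray, one per compartment, smallest next to the brass post and largest at the far end; the heatsink, flux tin and reel were not moved, and the job was handed in at about 24 s.

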